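Roll the medicine caddy into its bay

ROBOT

A 6-joint arm with a two-finger parallel gripper is mounted at the origin on the work surface. World frame = base frame: x ahead of the robot, y to its left, z up, the work surface at z = 0. Lengths are in mm, angles in rad, forces in N, time in s.
With the tool pointing down it reaches from about 275 to 825 mm from the base axis. Payload 4.9 kg.
Tool frame: the origin (TCP) lies midway between the tips of the shut fingers; the grasp point (between the pads) lies 19 mm behind it (bot.grasp_offset is the distance from the TCP to the grasp point, in mm); z points along the fingers, y is the line along which they close (so a half turn about z gives the same grasp; the last joint's range is limited). The gripper opens to 85 mm and grips with 20 to 120 N. Pads are 22 mm wide; open, the fingers measure 114 mm over their backs; the gripper's body (76 mm by 85 mm) begins 54 mm behind the grasp point. The pads swing forward as they close: fully open they stand 13 mm farther back than shut.
Start: joints at [-1.407, 0.326, -0.193, 1.052, 0, 1.437], TCP at [161.392, -525.805, 231.281] pointing down, gripper open.
Joint ranges: [-2.65, 2.65], [-0.97, 1.79], [-1.3, 1.35], [-1.93, 2.1], [-1.47, 1.37], [-3.14, 3.14]. Speed limits (rad/s): [2.57, 2.57, 3.14, 3.14, 3.14, 3.14].

INTERFACE

Orientations are given as a unit quaternion [w, x, y, z].
In Python, from cell import monitor, capture, get_calibration, bot gives the robot as it stands. The module is installed in compiled form; this text tells all that it offers.
- The arm moves only by the tool carry_out, never from a script. Its argument "commands" is one flat list of numbers, 7 for each row, row after row: the turn, a rotation vector about the tool's x, y, z in rad, then the shift along the tool's x, y, z in mm, then the finger opening in mm, from 0 to 85.4. In form: [wx, wy, wz, tx, ty, tz, gripper, wx, wy, wz, tx, ty, tz, gripper, ...]. A call has exactly 8 rows; each row is the pose to reach, as a shift and turn from the pose commanded when the call began, along the tool's axes at that moment; what a row does not reach only later rows make up. A row lasts 1/10 s, in which the tool goes at most 50 mm and 8.59 degrees, less where a joint would pass 70% of its speed; a pose out of reach is approached as far as the arm can. A call with a gripper value outside its range is refused whole. The fingers move at their own pace and stop on an object; the grip force is fixed at half the most. Time passes only in rows, so rows that repeat a pose let the fingers close, or fill a call up. It gives the time, the measured TCP pose, the force, the opening and the grip force at its end, in the units of the state.
- monitor.get_state(): the state, without advancing time (a new reading comes with each control period).
- capture(name): name is "scene" or "side" or "wrist"; returns the picture (480x640x3 uint8, red, green, blue); there is no depth.
- get_calibration(name): a dict with "camera_matrix" (3x3 intrinsics, pixels), "R" (3x3) and "t" (3): a world point X has camera coordinates R X + t. Camera axes: x right, y down, z forward; pixel columns grow to the right and rows downward; lengths in mm; the calibration is good to about 2 mm. A picture is of the moment at which its call begins: read the wrist's pose just before it. get_calibration takes no time and is no camera call; for the wrist camera it gives the pose at the moment of the call.
- bot.close_job(): hands the job in; it is judged then, once.
The state is a dict: "time_s": time; "joint_pos": joint angles; "joint_velocities": joint speeds; "joint_torque": joint torques, N m; "position": TCP position; "tcp_rot": TCP orientation; "wrist_force": force on the tool from outside, world axes, zero at the start; "wrist_torque": the same for the moment, N m; "finger_gap": opening from 0.0 (shut) to 1.0 (fully open); "grasp_force": force on a finger pad.
Only numpy, scipy, OpenCV 4.12 (cv2) and the standard library are available. Lean on these libraries where they do the work, as an engineer would, in place of code of your own. Each camera call takes 0.05 s, during which the arm holds its last target. There are 200 camera calls.

TASK

Push the small wheeled caddy forward by its push bar until both front castors trail straight, then, keeping it rolling on its wheels with its load standing, steer it nose first into the taped bay, straight and centred, and press its nose gently into the sprung stop for a moment. Leave it parked there with the nose resting against the stop and the castors still straight, without disturbing the jar, spool and carton nearby.

Things in the scene. Friction and masses are not known exactly. Their poses are not given: they have to be found in the camera images.
- caddy: White plastic tray on four wheels, 160 long x 115 wide, rim 83 high, 0.6 to 0.8 kg with its load (a bottle and two cartons standing loose, tops up to 104 mm above the table). Origin: on the table under the tray's centre; x forward to its nose, y left, z up. Its two fixed 30 mm wheels, 55 mm behind the origin, roll only along x and together resist with about 1.3 N.
- push_bar (a point): Centre of the caddy's black push bar, 105 mm behind the caddy's origin and 140 mm above the table; the bar runs along the caddy's y, 112 long, 14 x 14 thick, on a thin post near each end (48 mm to either side); its middle 80 mm is free to grip from above.
- nose (a point): Middle of the front face of the caddy's rubber nose strip, 90 mm ahead of the caddy's origin and 52 mm above the table.
- castor_left (a joint): Swivel angle (rad) of the caddy's front left castor; 0 is trailing straight (wheel behind its pivot) for forward travel, +-pi is wheel ahead; not limited. Its pivot is 50 mm ahead of the caddy's origin and 42 mm to the left; the wheel (30 diameter) runs 14 mm off the pivot and swings straight after some 50 mm of forward travel.
- castor_right (a joint): The same for the front right castor (pivot 42 mm to the right).
- bay: Fixed parking bay on the table: black tape outline, 140 wide between tape centres, 250 deep, open at its mouth, with a steel bracket at its far end that carries a sprung stop. Origin: middle of the mouth, on the table; x points into the bay along its centre line, z up. Only the stop stands above the table.
- stop_zone (a point): Middle of the range in which the stop's upright rubber plate (90 wide, 32 to 72 mm above the table) may be set: on the bay's centre line, 200 mm in from the mouth, 52 mm up. The plate's face stands up to 20 mm before or beyond it; no reading tells where: feel or look. Its spring gives 1 mm per 1.2 N, at most 16 mm; 6 to 10 N presses it home, 15 N is too much. Rolling drag then holds the caddy.
- bottle: Small amber bottle, 32 diameter, 62 tall, standing in the caddy's tray; origin at its base.
- balm_jar: Small green glass jar with a pale label and a white cap, 52 diameter, 60 tall, bystander on the table; origin at its base.
- twine_spool: Wooden spool, 70 diameter, 70 tall, bystander; origin at its base.
- carton_big: Brown carton 70 x 120 x 50 tall, bystander; origin at its base.
Not all that is in view belongs to the job. What is shaped like the bottle but purple or turquoise is not meant.

How it is judged (in metres and radians):
On the way, in this order (a step that is already met when the one before it is completed fails the run):
1. both castors trail straight (within 0.25 rad) after the caddy has rolled at least 30 mm, its nose still outside the bay (value of joint castor_left between -0.25 and 0.25 rad and value of joint castor_right between -0.25 and 0.25 rad and distance of caddy from where it was at the start of the episode above 0.03 m and x of nose in the frame of bay below 0 m), for 0.1 s.
2. the caddy's nose is pressed into the bay's sprung stop with more than 4 N for 0.3 s, nose first (contact force between caddy and bay above 4 N and x of nose in the frame of bay above 0.16 m), for 0.3 s.
At the end, for the whole second after the job is handed in: The caddy stands at rest on its wheels in the bay, nose still touching the stop (contact force above 0.1 N), nose within 12 mm of the bay's centre line, within 0.09 rad of its direction, castors within 0.4 rad of straight, its bottle standing (contact force between caddy and bay above 0.1 N and x of nose in the frame of bay above 0.16 m and y of nose in the frame of bay between -0.012 and 0.012 m and angle between the x axis of caddy and the x axis of bay, either way round below 0.09 rad and value of joint castor_left between -0.4 and 0.4 rad and value of joint castor_right between -0.4 and 0.4 rad and linear speed of caddy below 0.01 m/s and angle between caddy's own z axis and vertical below 0.05 rad and angle between bottle's own z axis and vertical below 0.3 rad).
It fails at once if the caddy presses the stop with more than 15 N (contact force between caddy and bay above 15 N).
It fails at once if the caddy is lifted more than 10 mm or tipped more than 0.15 rad (height (world z) of caddy above 0.01 m or angle between caddy's own z axis and vertical above 0.15 rad).
It fails at once if the bottle in the caddy falls over (angle between bottle's own z axis and vertical above 0.5 rad).
It fails at once if the jar, spool or big carton is moved more than 20 mm (distance of any of balm_jar, twine_spool, carton_big from where it was at the start of the episode above 0.02 m).
It also fails if it takes over 70 s, if anything falls off the work surface, if the arm or the gripper's body presses on something with over 40 N, if the wrist force passes 120 N, or if a joint passes its speed limit or range.

## Working session

There is one attempt and no reset: what is moved stays moved. The work goes in short steps, Python scripts to look and compute and a tool call to move; the robot and the scene stay as the last step left them, time stands still between calls to the robot, and variables do not carry over. Pictures are saved under pics/ and viewed, at most 10 in all, crops included, and the job is handed in when it is done.

Besides the shell and the picture viewer there is one more tool, called after ">>>" as a command line: name --argument value ..., lists and objects as JSON in quotes. carry_out: Moves the arm, as the interface text tells. Its arguments: {"type":"object","properties":{"commands":{"type":"array","items":{"type":"number"}}},"required":["commands"]}

```bash
mkdir -p pics; python3 - <<'E'
from cell import monitor, capture, get_calibration, bot
import cv2, numpy as np
for n in ["scene","side"]:
    cv2.imwrite(f"pics/{n}0.png", capture(n)[:,:,::-1])
    c=get_calibration(n); print(n, np.round(c["camera_matrix"],1).tolist(), np.round(c["R"],3).tolist(), np.round(c["t"],1).tolist())
s=monitor.get_state(); print(s)
E
```

```text
scene [[569.8, 0.0, 314.7], [0.0, 569.8, 249.1], [0.0, 0.0, 1.0]] [[0.828, 0.561, 0.017], [0.407, -0.579, -0.707], [-0.387, 0.591, -0.708]] [-482.1, -167.7, 1313.3]
side [[451.7, 0.0, 313.5], [0.0, 451.7, 231.3], [0.0, 0.0, 1.0]] [[0.95, -0.311, 0.017], [-0.232, -0.745, -0.626], [0.207, 0.591, -0.78]] [-563.5, 177.6, 715.3]
{'time_s': 0.1, 'joint_pos': array([-1.40721263e+00,  3.26849071e-01, -1.93507980e-01,  1.05205161e+00,
        1.64583298e-05,  1.43658990e+00]), 'joint_velocities': array([-0.00022629, -0.0022488 , -0.00105136,  0.0002916 , -0.00082635,
        0.00033242]), 'joint_torque': array([ 6.95212129e-04, -4.44238329e+01,  2.63038659e+01,  7.86043092e-03,
       -2.30538817e-04,  2.48951622e-06]), 'position': array([ 161.29598394, -525.23798529,  230.58229571]), 'tcp_rot': array([-8.06200806e-04,  9.88935274e-01,  1.48345454e-01, -3.61279375e-06]), 'wrist_force': array([-1.33736272,  0.59550538,  0.56764725]), 'wrist_torque': array([0.02692258, 0.03624221, 0.02323538]), 'grasp_force': 0.0, 'finger_gap': 1.0029075609640927}
```

View pics/scene0.png

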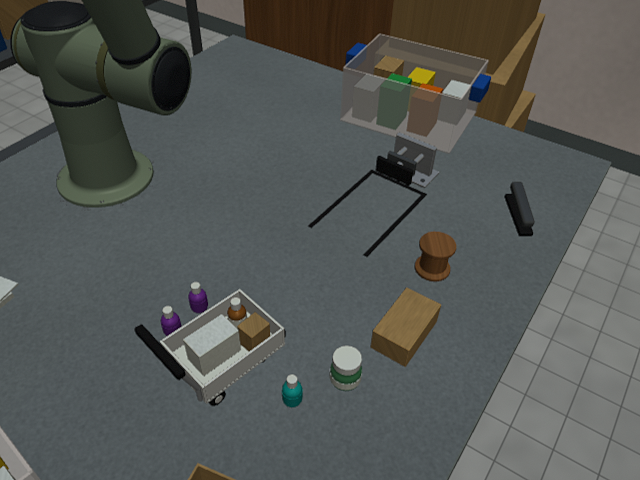

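View pics/side0.png

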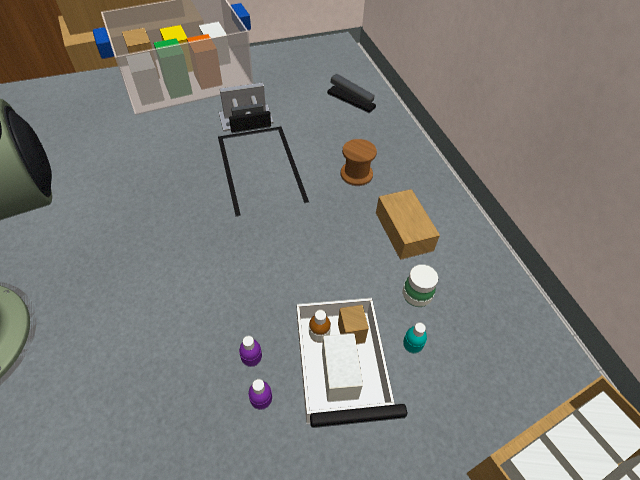

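The scene view shows the caddy at about (225,340), with its bar from (140,330) to (180,375). The bay mouth corners are at (310,226) and (366,254), and the far corners at (373,171) and (425,194). In the side view the bar runs from (313,420) to (405,411), the bay mouth is at (238,214) and (306,201), and the far corners are at (220,136) and (282,127).

```bash
cat > h.py <<'E'
from cell import monitor, capture, get_calibration, bot
import cv2, numpy as np
def ray(n,uv,z,c=None):
    c=c or get_calibration(n); R=np.array(c["R"]);t=np.array(c["t"]);K=np.array(c["camera_matrix"])
    o=-R.T@t; d=R.T@np.linalg.solve(K,[uv[0],uv[1],1.]); return o+d*(z-o[2])/d[2]
def proj(n,X,c=None):
    c=c or get_calibration(n); p=np.array(c["camera_matrix"])@(np.array(c["R"])@np.asarray(X,float)+np.array(c["t"])); return p[:2]/p[2]
E
python3 - <<'E'
from h import *
P=lambda n,l,z:print(n,z,[np.round(ray(n,p,z)[:2]).tolist() for p in l])
print("bay ML MR FL FR")
P("scene",[(310,226),(366,254),(373,171),(425,194)],0)
P("side",[(238,214),(306,201),(220,136),(282,127)],0)
print("bar L R")
P("scene",[(140,329),(180,374)],140); P("side",[(313,420),(405,411)],140)
print("rim FL FR BR BL")
P("scene",[(240,291),(285,331),(205,388),(162,344)],83); P("side",[(298,306),(372,299),(393,403)],83)
print("jar,spool top,carton top, bottles")
P("scene",[(347,355)],60);P("side",[(424,275)],60)
P("scene",[(437,241)],70);P("side",[(360,149)],70)
P("scene",[(408,290),(440,306),(407,347),(373,333)],50);P("side",[(377,197),(410,191),(438,235),(402,242)],50)
P("scene",[(171,311),(196,286),(291,378)],62);P("side",[(258,384),(248,341),(420,326)],62)
print("stop plate top")
P("scene",[(377,156),(414,170)],72);P("side",[(230,113),(271,108)],72)
# wrist check
E
```

```text
bay ML MR FL FR
scene 0 [[481.0, 132.0], [620.0, 129.0], [494.0, 376.0], [633.0, 370.0]]
side 0 [[480.0, 135.0], [619.0, 128.0], [490.0, 381.0], [636.0, 371.0]]
bar L R
scene 140 [[487.0, -321.0], [589.0, -343.0]]
side 140 [[485.0, -320.0], [590.0, -344.0]]
rim FL FR BR BL
scene 83 [[526.0, -144.0], [638.0, -168.0], [603.0, -318.0], [496.0, -298.0]]
side 83 [[520.0, -143.0], [631.0, -165.0], [597.0, -317.0]]
jar,spool top,carton top, bottles
scene 60 [[736.0, -137.0]]
side 60 [[737.0, -138.0]]
scene 70 [[743.0, 173.0]]
side 70 [[747.0, 171.0]]
scene 50 [[749.0, 49.0], [812.0, 49.0], [805.0, -61.0], [745.0, -69.0]]
side 50 [[737.0, 54.0], [805.0, 50.0], [805.0, -63.0], [737.0, -58.0]]
scene 62 [[446.0, -232.0], [442.0, -166.0], [688.0, -222.0]]
side 62 [[436.0, -231.0], [437.0, -165.0], [689.0, -220.0]]
stop plate top
scene 72 [[516.0, 342.0], [607.0, 344.0]]
side 72 [[519.0, 361.0], [608.0, 352.0]]
```

```bash
cat > plan.py <<'E'
import numpy as np
# absolute TCP poses (x,y,z,yaw of tool x, grip), tool pointing down -> rows relative to commanded pose at call start
def rows(cur,poses):
    x,y,z,th=cur; out=[]
    for p in poses:
        d=np.array(p[:2])-[x,y]; 
        out+=[0,0,round(-(p[3]-th),3),round(d@[np.cos(th),np.sin(th)],1),round(d@[np.sin(th),-np.cos(th)],1),round(z-p[2],1),p[4]]
    print("end",[float(np.round(v,3)) for v in poses[-1][:4]]); print(str([float(v) for v in out]).replace(".0,",",").replace(" ",""))
E
python3 - <<'E'
from plan import *
s=np.array([161.392,-525.805,231.281,.298]); e=np.array([538,-332,215,2.93])
L=[np.append(s+(e-s)*min(k/18,1),60) for k in range(25)]
for i in range(3): rows(L[8*i][:4],L[8*i+1:8*i+9])
E
```

```text
end [328.773, -439.669, 224.045, 1.468]
[0,0,-0.146,23.2,-4.1,0.9,60,0,0,-0.292,46.3,-8.3,1.8,60,0,0,-0.439,69.5,-12.4,2.7,60,0,0,-0.585,92.6,-16.6,3.6,60,0,0,-0.731,115.8,-20.7,4.5,60,0,0,-0.877,139,-24.9,5.4,60,0,0,-1.024,162.1,-29,6.3,60,0,0,-1.17,185.3,-33.2,7.2,60.0]
end [496.155, -353.534, 216.809, 2.638]
[0,0,-0.146,12.9,19.7,0.9,60,0,0,-0.292,25.7,39.4,1.8,60,0,0,-0.439,38.6,59.1,2.7,60,0,0,-0.585,51.4,78.8,3.6,60,0,0,-0.731,64.3,98.5,4.5,60,0,0,-0.877,77.2,118.2,5.4,60,0,0,-1.024,90,137.9,6.3,60,0,0,-1.17,102.9,157.6,7.2,60.0]
end [538.0, -332.0, 215.0, 2.93]
[0,0,-0.146,-13.1,19.5,0.9,60,0,0,-0.292,-26.2,39.1,1.8,60,0,0,-0.292,-26.2,39.1,1.8,60,0,0,-0.292,-26.2,39.1,1.8,60,0,0,-0.292,-26.2,39.1,1.8,60,0,0,-0.292,-26.2,39.1,1.8,60,0,0,-0.292,-26.2,39.1,1.8,60,0,0,-0.292,-26.2,39.1,1.8,60.0]
```

>>> carry_out --commands '[0,0,-0.146,23,-4,1,60,0,0,-0.292,46,-8,2,60,0,0,-0.439,69,-12,3,60,0,0,-0.585,93,-17,4,60,0,0,-0.731,116,-21,5,60,0,0,-0.877,139,-25,5,60,0,0,-1.024,162,-29,6,60,0,0,-1.17,185.3,-33.2,7.2,60]'

```text
time_s: 0.9
position: [329.4, -438.9, 223.7]
tcp_rot: [-0.0, 0.741, 0.672, 0.0]
wrist_force: [0.1, -0.1, -0.1]
finger_gap: 0.706
grasp_force: 0.0
```

Tracks as planned.

>>> carry_out --commands '[0,0,-0.146,13,20,1,60,0,0,-0.292,26,39,2,60,0,0,-0.439,39,59,3,60,0,0,-0.585,51,79,4,60,0,0,-0.731,64,99,5,60,0,0,-0.877,77,118,5,60,0,0,-1.024,90,138,6,60,0,0,-1.17,102.9,157.6,7.2,60]'

```text
time_s: 1.7
position: [496.8, -352.8, 216.4]
tcp_rot: [-0.0, 0.246, 0.969, 0.0]
wrist_force: [0.6, 0.2, 0.2]
finger_gap: 0.703
grasp_force: 0.0
```

>>> carry_out --commands '[0,0,-0.146,-13,20,1,60,0,0,-0.292,-26.2,39.1,1.8,60,0,0,-0.292,-26.2,39.1,1.8,60,0,0,-0.292,-26.2,39.1,1.8,60,0,0,-0.292,-26.2,39.1,1.8,60,0,0,-0.292,-26.2,39.1,1.8,60,0,0,-0.292,-26.2,39.1,1.8,60,0,0,-0.292,-26.2,39.1,1.8,60]'

```text
time_s: 2.5
position: [537.6, -332.3, 215.3]
tcp_rot: [0.0, 0.106, 0.994, -0.0]
wrist_force: [0.0, 0.0, -0.1]
finger_gap: 0.705
grasp_force: 0.0
```

```bash
python3 - <<'E'
from h import *
s=monitor.get_state(); c=get_calibration("wrist"); im=capture("wrist")[:,:,::-1].copy()
print(s["joint_pos"].round(3),s["position"],s["tcp_rot"].round(3))
h=np.array([np.sin(.21),np.cos(.21)]);l=np.array([-h[1],h[0]]);b=np.array([538,-332])
for d in (-56,0,56):
    p=proj("wrist",[*(b+l*d),147],c); print(d,p); cv2.circle(im,tuple(int(v) for v in p),4,(0,0,255),-1)
cv2.imwrite("pics/w1.png",im)
E
```

```text
[-0.67   0.489  0.015  1.097 -0.    -0.458] [ 537.58151278 -332.34537315  215.2524298 ] [ 0.     0.106  0.994 -0.   ]
-56 [317.4737825  353.43826064]
0 [317.18568186 259.46840039]
56 [316.8572596 152.3468259]
```

View pics/w1.png

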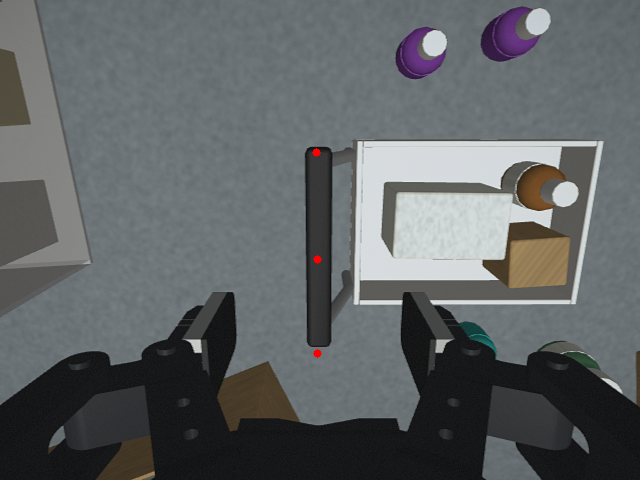

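The wrist view shows the bar centred at column 318, running from row 148 to 347. It is square to the fingers, and its centre is about 2.5 mm left of my estimate. I'll correct for that and descend.

>>> carry_out --commands '[0,0,0,2.5,0,15,60,0,0,0,2.5,0,30,60,0,0,0,2.5,0,45,60,0,0,0,2.5,0,60,60,0,0,0,2.5,0,75,60,0,0,0,2.5,0,87,60,0,0,0,2.5,0,94,60,0,0,0,2.5,0,94,60]'

```text
time_s: 3.35
position: [534.9, -331.0, 120.1]
tcp_rot: [-0.001, 0.106, 0.994, 0.0]
wrist_force: [1.3, -0.5, -0.2]
finger_gap: 0.706
grasp_force: 0.0
```

>>> carry_out --commands '[0,0,0,0,0,0,45,0,0,0,0,0,0,30,0,0,0,0,0,0,20,0,0,0,0,0,0,15,0,0,0,0,0,0,8,0,0,0,0,0,0,8,0,0,0,0,0,0,8,0,0,0,0,0,0,8]'

```text
time_s: 4.15
position: [535.8, -331.8, 121.6]
tcp_rot: [0.0, 0.106, 0.994, -0.0]
wrist_force: [-0.9, -0.5, 4.2]
finger_gap: 0.155
grasp_force: 59.0
```

>>> carry_out --commands '[0,0,0,0,2,0,8,0,0,0,0,6,0,8,0,0,0,0,11,0,8,0,0,0,0,17,0,8,0,0,0,0,23,0,8,0,0,0,0,29,0,8,0,0,0,0,35,0,8,0,0,0,0,41,0,8]'

```text
time_s: 4.95
position: [544.4, -291.6, 121.6]
tcp_rot: [0.0, 0.106, 0.994, -0.001]
wrist_force: [-0.7, -1.7, 6.2]
finger_gap: 0.153
grasp_force: 59.1
```

>>> carry_out --commands '[0,0,0,0,6,0,8,0,0,0,0,12,0,8,0,0,0,0,18,0,8,0,0,0,0,24,0,8,0,0,0,0,30,0,8,0,0,0,0,36,0,8,0,0,0,0,41,0,8,0,0,0,0,44,0,8]'

```text
time_s: 5.75
position: [553.7, -248.2, 121.6]
tcp_rot: [0.0, 0.106, 0.994, -0.0]
wrist_force: [-0.5, -1.7, 6.1]
finger_gap: 0.149
grasp_force: 59.1
```

```bash
python3 - <<'E'
from h import *
s=monitor.get_state(); print(s["position"].round(1),s["tcp_rot"].round(4),s["wrist_force"].round(1),s["wrist_torque"].round(2))
bo=np.array([550,131.]);bd=np.array([.05,.99875]);bl=np.array([-bd[1],bd[0]])
h=np.array([np.sin(.211),np.cos(.211)]);l=np.array([-h[1],h[0]]);o=s["position"][:2]+105*h
ims=[]
for n in ("scene","side"):
    c=get_calibration(n); im=capture(n)[:,:,::-1].copy(); cv2.imwrite(f"pics/{n}1raw.png",im)
    for a,b in [(0,70),(0,-70),(250,70),(250,-70)]:
        p=proj(n,[*(bo+bd*a+bl*b),0],c); cv2.circle(im,tuple(int(round(v)) for v in p),1,(0,0,255),-1)
    for a,b,z in [(80,57,83),(80,-57,83),(-80,-57,83),(-80,57,83),(90,0,52)]:
        p=proj(n,[*(o+h*a+l*b),z],c); cv2.circle(im,tuple(int(round(v)) for v in p),1,(0,0,255),-1)
    y,x=(100,160) if n=="scene" else (100,160)
    ims.append(cv2.resize(im[100:380,170:450],(400,400),interpolation=cv2.INTER_CUBIC) )
cv2.imwrite("pics/c1.png",cv2.resize(np.hstack(ims),(800,400)))
E
```

```text
[ 553.7 -248.2  121.6] [ 3.000e-04  1.056e-01  9.944e-01 -5.000e-04] [-0.5 -1.7  6.1] [-0.31  0.28 -0.  ]
```

View pics/c1.png

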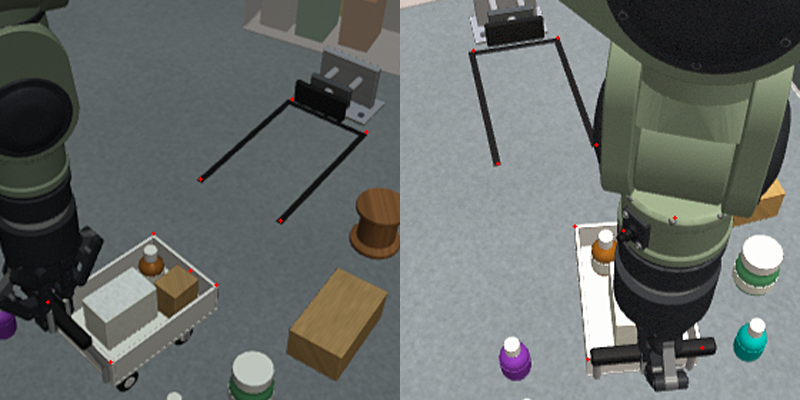

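The overlay lands on the tape corners in both views and on the caddy rim. The visible right front castor trails, so I'll plan the curve from here.

```bash
cat > curve.py <<'E'
from plan import *
from scipy.interpolate import BPoly
bo=np.array([550,131.]);H=np.arctan2(.99875,.05);bd=np.array([np.cos(H),np.sin(H)]);bl=np.array([-bd[1],bd[0]])
cur=np.array([553.4,-248.4,121,2.93]); h=2.93-np.pi/2
ax=cur[:2]+50*np.array([np.cos(h),np.sin(h)])-bo; x0,y0=ax@bd,ax@bl; x1=15.
f=BPoly.from_derivatives([x0,x1],[[y0,np.tan(h-H),0],[0,0,0]]); f1=f.derivative();f2=f1.derivative()
def pose(x):
    x_=min(x,x1); p=np.arctan(f1(x_)); hd=H+p; P=bo+bd*x+bl*f(x_)-50*np.array([np.cos(hd),np.sin(hd)]); return [*P,121,hd+np.pi/2,8]
E
python3 - <<'E'
from curve import *
xs=np.linspace(x0,x1,30); print(x0,y0,h-H,"castor",np.round(105*f2(xs),2)[::3],"y",np.round(f(xs),1)[::3])
v=[2,4.5]+[6]*100; s=x0+np.append(0,np.cumsum(v)); s=s[s<x1]; s=np.append(s,[x1]*(-(len(s)-1)%8)); print(len(s))
L=[pose(x) for x in s]; L[0][:4]=cur
for i in range(0,len(L)-8,8): rows(np.array(L[i][:4]),L[i+1:i+9])
E
```

```text
-329.40667200503805 -30.409220949029603 -0.16157183589539703 castor [ 0.    0.26  0.35  0.32  0.2   0.05 -0.11 -0.22 -0.25 -0.15] y [-30.4 -35.6 -37.9 -36.1 -30.5 -22.6 -14.   -6.7  -2.   -0.2]
65
end [564.653, -206.83, 121.0, 2.995]
[0,0,-0,-0,2,0,8,0,0,-0.002,-0.1,6.6,0,8,0,0,-0.007,-0.3,12.7,0,8,0,0,-0.014,-0.6,18.7,0,8,0,0,-0.024,-1,24.8,0,8,0,0,-0.036,-1.4,30.9,0,8,0,0,-0.05,-1.8,36.9,0,8,0,0,-0.065,-2.3,43,0,8.0]
end [575.712, -159.477, 121.0, 3.148]
[0,0,-0.017,-0.8,6,0,8,0,0,-0.035,-1.5,12.1,0,8,0,0,-0.053,-2.2,18.1,0,8,0,0,-0.073,-2.8,24.2,0,8,0,0,-0.093,-3.3,30.2,0,8,0,0,-0.113,-3.7,36.3,0,8,0,0,-0.132,-3.9,42.4,0,8,0,0,-0.152,-4,48.5,0,8.0]
end [578.536, -110.763, 121.0, 3.279]
[0,0,-0.019,-0.9,6,0,8,0,0,-0.038,-1.7,12.1,0,8,0,0,-0.056,-2.3,18.1,0,8,0,0,-0.073,-2.8,24.2,0,8,0,0,-0.089,-3.1,30.3,0,8,0,0,-0.105,-3.2,36.4,0,8,0,0,-0.118,-3.2,42.6,0,8,0,0,-0.131,-3.1,48.7,0,8.0]
end [572.711, -61.874, 121.0, 3.33]
[0,0,-0.011,-0.5,6.1,0,8,0,0,-0.021,-0.9,12.3,0,8,0,0,-0.03,-1.2,18.4,0,8,0,0,-0.037,-1.4,24.6,0,8,0,0,-0.043,-1.4,30.7,0,8,0,0,-0.047,-1.3,36.9,0,8,0,0,-0.05,-1.2,4
[... 203 characters left out ...]
,0,0.03,1.1,43.1,0,8,0,0,0.039,1.3,49.3,0,8.0]
end [552.226, 34.094, 121.0, 3.188]
[0,0,0.01,0.5,6.1,0,8,0,0,0.022,1,12.2,0,8,0,0,0.034,1.4,18.3,0,8,0,0,0.047,1.8,24.4,0,8,0,0,0.06,2.1,30.5,0,8,0,0,0.074,2.4,36.6,0,8,0,0,0.088,2.6,42.7,0,8,0,0,0.102,2.8,48.8,0,8.0]
end [547.93, 82.137, 121.0, 3.098]
[0,0,0.014,0.7,6,0,8,0,0,0.028,1.2,12.1,0,8,0,0,0.041,1.7,18.1,0,8,0,0,0.053,2,24.1,0,8,0,0,0.064,2.2,30.1,0,8,0,0,0.075,2.3,36.2,0,8,0,0,0.083,2.2,42.2,0,8,0,0,0.09,2.1,48.2,0,8.0]
end [548.25, 96.044, 121.0, 3.092]
[0,0,0.005,0.2,6,0,8,0,0,0.007,0.3,12,0,8,0,0,0.007,0.3,13.9,0,8,0,0,0.007,0.3,13.9,0,8,0,0,0.007,0.3,13.9,0,8,0,0,0.007,0.3,13.9,0,8,0,0,0.007,0.3,13.9,0,8,0,0,0.007,0.3,13.9,0,8.0]
```

>>> carry_out --commands '[0,0,0,0,2,0,8,0,0,-0.002,-0.1,6.6,0,8,0,0,-0.007,-0.3,12.7,0,8,0,0,-0.014,-0.6,18.7,0,8,0,0,-0.024,-1,24.8,0,8,0,0,-0.036,-1.4,30.9,0,8,0,0,-0.05,-1.8,36.9,0,8,0,0,-0.065,-2.3,43,0,8]'

```text
time_s: 6.65
position: [565.0, -207.0, 121.6]
tcp_rot: [0.0, 0.073, 0.997, -0.001]
wrist_force: [-0.5, -2.3, 5.2]
finger_gap: 0.151
grasp_force: 59.1
```

>>> carry_out --commands '[0,0,-0.017,-0.8,6,0,8,0,0,-0.035,-1.5,12.1,0,8,0,0,-0.053,-2.2,18.1,0,8,0,0,-0.073,-2.8,24.2,0,8,0,0,-0.093,-3.3,30.2,0,8,0,0,-0.113,-3.7,36.3,0,8,0,0,-0.132,-3.9,42.4,0,8,0,0,-0.153,-4,48.5,0,8]'

```text
time_s: 7.45
position: [576.4, -159.5, 121.6]
tcp_rot: [0.001, -0.003, 1.0, -0.001]
wrist_force: [0.6, -2.2, 4.7]
finger_gap: 0.151
grasp_force: 59.1
```

>>> carry_out --commands '[0,0,-0.019,-0.9,6,0,8,0,0,-0.038,-1.7,12.1,0,8,0,0,-0.056,-2.3,18.1,0,8,0,0,-0.073,-2.8,24.2,0,8,0,0,-0.089,-3.1,30.3,0,8,0,0,-0.105,-3.2,36.4,0,8,0,0,-0.118,-3.2,42.6,0,8,0,0,-0.131,-3.1,48.7,0,8]'

```text
time_s: 8.25
position: [579.3, -110.6, 121.6]
tcp_rot: [0.001, -0.069, 0.998, -0.001]
wrist_force: [1.0, -2.3, 4.3]
finger_gap: 0.153
grasp_force: 59.1
```

>>> carry_out --commands '[0,0,-0.011,-0.5,6.1,0,8,0,0,-0.021,-0.9,12.3,0,8,0,0,-0.03,-1.2,18.4,0,8,0,0,-0.037,-1.4,24.6,0,8,0,0,-0.043,-1.4,30.7,0,8,0,0,-0.047,-1.3,36.9,0,8,0,0,-0.05,-1.2,43.1,0,8,0,0,-0.051,-0.9,49.2,0,8]'

```text
time_s: 9.05
position: [573.4, -61.8, 121.6]
tcp_rot: [0.001, -0.094, 0.996, -0.001]
wrist_force: [1.8, -1.9, 4.8]
finger_gap: 0.151
grasp_force: 59.1
```

```bash
python3 - <<'E'
from h import *
s=monitor.get_state(); q=s["tcp_rot"]; print(s["position"].round(1),2*np.arctan2(q[2],q[1]),s["wrist_force"].round(1),s["wrist_torque"].round(2),s["joint_pos"].round(2))
E
```

```text
[573.4 -61.8 121.6] 3.3300384201426483 [ 1.8 -1.9  4.8] [-0.38 -0.18  0.01] [-0.24  0.47 -0.28  0.82 -0.   -0.42]
```

Tracking is on plan.

>>> carry_out --commands '[0,0,0,0,6.2,0,8,0,0,0.002,0.1,12.3,0,8,0,0,0.005,0.2,18.5,0,8,0,0,0.009,0.4,24.7,0,8,0,0,0.015,0.6,30.8,0,8,0,0,0.022,0.8,37,0,8,0,0,0.03,1.1,43.1,0,8,0,0,0.039,1.3,49.3,0,8]'

```text
time_s: 9.85
position: [562.8, -13.6, 121.6]
tcp_rot: [0.001, -0.074, 0.997, -0.0]
wrist_force: [1.0, -3.4, 5.4]
finger_gap: 0.152
grasp_force: 59.1
```

>>> carry_out --commands '[0,0,0.01,0.5,6.1,0,8,0,0,0.022,1,12.2,0,8,0,0,0.034,1.4,18.3,0,8,0,0,0.047,1.8,24.4,0,8,0,0,0.06,2.1,30.5,0,8,0,0,0.074,2.4,36.6,0,8,0,0,0.088,2.6,42.7,0,8,0,0,0.102,2.8,48.8,0,8]'

```text
time_s: 10.65
position: [552.6, 34.3, 121.6]
tcp_rot: [0.001, -0.023, 1.0, -0.0]
wrist_force: [0.3, -3.0, 5.4]
finger_gap: 0.152
grasp_force: 59.2
```

>>> carry_out --commands '[0,0,0.014,0.7,6,0,8,0,0,0.028,1.2,12.1,0,8,0,0,0.041,1.7,18.1,0,8,0,0,0.053,2,24.1,0,8,0,0,0.064,2.2,30.1,0,8,0,0,0.075,2.3,36.2,0,8,0,0,0.083,2.2,42.2,0,8,0,0,0.09,2.1,48.2,0,8]'

```text
time_s: 11.45
position: [548.0, 82.4, 121.5]
tcp_rot: [0.0, 0.021, 1.0, -0.0]
wrist_force: [0.8, -2.6, 5.9]
finger_gap: 0.149
grasp_force: 59.3
```

```bash
python3 - <<'E'
from h import *
s=monitor.get_state(); q=s["tcp_rot"]; th=2*np.arctan2(q[2],q[1])%(2*np.pi); print(s["position"].round(1),th,s["wrist_force"].round(1),s["wrist_torque"].round(2))
hh=th-np.pi/2;h=np.array([np.cos(hh),np.sin(hh)]);l=np.array([-h[1],h[0]]);o=s["position"][:2]+105*h
bo=np.array([550,131.]);bd=np.array([.05,.99875]);bl=np.array([-bd[1],bd[0]]);n_=o+90*h-bo;print("nose bay",n_@bd,n_@bl)
ims=[]
for n in ("scene","side"):
    c=get_calibration(n); im=capture(n)[:,:,::-1].copy()
    for a,b,z in [(80,57,83),(80,-57,83),(-80,-57,83),(-80,57,83)]:
        p=proj(n,[*(o+h*a+l*b),z],c); cv2.circle(im,tuple(int(round(v)) for v in p),1,(0,0,255),-1)
    x0=240 if n=="scene" else 170; y0=110 if n=="scene" else 80
    ims.append(cv2.resize(im[y0:y0+200,x0:x0+200],(400,400),interpolation=cv2.INTER_CUBIC))
cv2.imwrite("pics/c2.png",np.hstack(ims))
E
```

```text
[548.   82.4 121.5] 3.0986609707201644 [ 0.8 -2.6  5.9] [-0.4   0.02 -0.02]
nose bay 146.34572218172238 0.9540968586177274
```

View pics/c2.png

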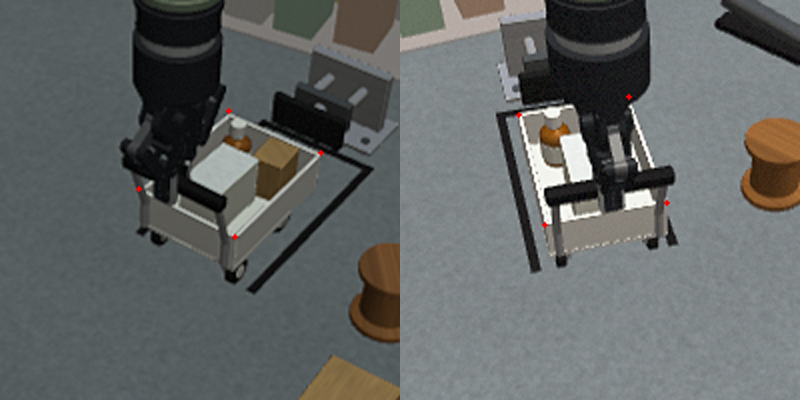

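The caddy is centred between the tapes, its load is standing, and the overlay matches the rim. I'll go straight on, then feel for the stop.

>>> carry_out --commands '[0,0,0.005,0.2,5,0,8,0,0,0.007,0.3,10,0,8,0,0,0.007,0.3,14,0,8,0,0,0.007,0.3,18,0,8,0,0,0.007,0.3,22,0,8,0,0,0.007,0.3,25,0,8,0,0,0.007,0.3,27,0,8,0,0,0.007,0.3,29,0,8]'

```text
time_s: 12.35
position: [549.0, 111.4, 121.5]
tcp_rot: [0.0, 0.025, 1.0, -0.0]
wrist_force: [-0.6, -2.1, 7.1]
finger_gap: 0.154
grasp_force: 59.3
```

>>> carry_out --commands '[0,0,0,0,1,0,8,0,0,0,0,2,0,8,0,0,0,0,3,0,8,0,0,0,0,4,0,8,0,0,0,0,5,0,8,0,0,0,0,6,0,8,0,0,0,0,7,0,8,0,0,0,0,8,0,8]'

```text
time_s: 13.15
position: [549.4, 119.3, 121.5]
tcp_rot: [0.0, 0.025, 1.0, -0.0]
wrist_force: [0.2, -1.9, 6.1]
finger_gap: 0.156
grasp_force: 59.2
```

>>> carry_out --commands '[0,0,0,0,1,0,8,0,0,0,0,2,0,8,0,0,0,0,3,0,8,0,0,0,0,4,0,8,0,0,0,0,5,0,8,0,0,0,0,6,0,8,0,0,0,0,7,0,8,0,0,0,0,8,0,8]'

```text
time_s: 13.95
position: [549.8, 127.3, 121.5]
tcp_rot: [0.0, 0.025, 1.0, -0.0]
wrist_force: [-0.8, -1.1, 6.7]
finger_gap: 0.152
grasp_force: 59.3
```

>>> carry_out --commands '[0,0,0,0,1,0,8,0,0,0,0,2,0,8,0,0,0,0,3,0,8,0,0,0,0,4,0,8,0,0,0,0,5,0,8,0,0,0,0,6,0,8,0,0,0,0,7,0,8,0,0,0,0,8,0,8]'

```text
time_s: 14.75
position: [550.2, 135.3, 121.6]
tcp_rot: [0.0, 0.025, 1.0, -0.0]
wrist_force: [0.2, -1.0, 6.8]
finger_gap: 0.154
grasp_force: 59.2
```

>>> carry_out --commands '[0,0,0,0,1,0,8,0,0,0,0,2,0,8,0,0,0,0,3,0,8,0,0,0,0,4,0,8,0,0,0,0,5,0,8,0,0,0,0,6,0,8,0,0,0,0,7,0,8,0,0,0,0,8,0,8]'

```text
time_s: 15.55
position: [550.6, 143.3, 121.5]
tcp_rot: [0.0, 0.025, 1.0, -0.0]
wrist_force: [0.3, -2.2, 5.7]
finger_gap: 0.149
grasp_force: 59.2
```

>>> carry_out --commands '[0,0,0,0,1,0,8,0,0,0,0,2,0,8,0,0,0,0,3,0,8,0,0,0,0,4,0,8,0,0,0,0,5,0,8,0,0,0,0,6,0,8,0,0,0,0,6,0,8,0,0,0,0,6,0,8]'

```text
time_s: 16.35
position: [551.0, 148.0, 121.6]
tcp_rot: [0.001, 0.025, 1.0, -0.002]
wrist_force: [0.3, -5.7, 8.1]
finger_gap: 0.154
grasp_force: 59.4
```

Contact has been made. I'll press a little further.

>>> carry_out --commands '[0,0,0,0,0.5,0,8,0,0,0,0,1,0,8,0,0,0,0,1.5,0,8,0,0,0,0,2,0,8,0,0,0,0,2.5,0,8,0,0,0,0,3,0,8,0,0,0,0,3,0,8,0,0,0,0,3,0,8]'

```text
time_s: 17.15
position: [551.1, 150.0, 121.7]
tcp_rot: [0.001, 0.025, 1.0, -0.002]
wrist_force: [-0.7, -8.2, 7.2]
finger_gap: 0.151
grasp_force: 59.5
```

>>> carry_out --commands '[0,0,0,0,0.5,0,8,0,0,0,0,1,0,8,0,0,0,0,1,0,8,0,0,0,0,1,0,8,0,0,0,0,1,0,8,0,0,0,0,1,0,8,0,0,0,0,1,0,8,0,0,0,0,1,0,8]'

```text
time_s: 17.95
position: [551.2, 150.7, 121.7]
tcp_rot: [0.001, 0.025, 1.0, -0.003]
wrist_force: [0.3, -8.9, 7.6]
finger_gap: 0.148
grasp_force: 59.5
```

>>> carry_out --commands '[0,0,0,0,-1,0,8,0,0,0,0,-2,0,8,0,0,0,0,-3,0,8,0,0,0,0,-4,0,8,0,0,0,0,-5,0,8,0,0,0,0,-6,0,8,0,0,0,0,-6,0,8,0,0,0,0,-6,0,8]'

```text
time_s: 18.75
position: [550.9, 147.1, 121.5]
tcp_rot: [0.001, 0.025, 1.0, -0.0]
wrist_force: [0.7, -1.7, 6.7]
finger_gap: 0.151
grasp_force: 59.3
```

>>> carry_out --commands '[0,0,0,0,-0.5,0,8,0,0,0,0,-1,0,8,0,0,0,0,-1.6,0,8,0,0,0,0,-1.6,0,8,0,0,0,0,-1.6,0,8,0,0,0,0,-1.6,0,8,0,0,0,0,-1.6,0,8,0,0,0,0,-1.6,0,8]'

```text
time_s: 19.55
position: [550.7, 146.0, 121.5]
tcp_rot: [0.0, 0.025, 1.0, 0.0]
wrist_force: [0.3, -0.5, 6.3]
finger_gap: 0.155
grasp_force: 59.2
```

>>> carry_out --commands '[0,0,0,0,0,0,13.5,0,0,0,0,0,0,15,0,0,0,0,0,0,17,0,0,0,0,0,0,20,0,0,0,0,0,0,26,0,0,0,0,0,0,34,0,0,0,0,0,0,44,0,0,0,0,0,0,50]'

```text
time_s: 20.35
position: [550.4, 145.6, 121.1]
tcp_rot: [-0.0, 0.025, 1.0, 0.0]
wrist_force: [-0.1, -0.5, -0.8]
finger_gap: 0.584
grasp_force: 0.0
```

>>> carry_out --commands '[0,0,0,0,0,-4,50,0,0,0,0,0,-12,50,0,0,0,0,0,-25,50,0,0,0,0,0,-40,50,0,0,0,0,0,-60,50,0,0,0,0,0,-80,50,0,0,0,0,0,-95,50,0,0,0,0,0,-100,50]'

```text
time_s: 21.15
position: [551.8, 145.8, 224.2]
tcp_rot: [0.002, 0.025, 1.0, 0.0]
wrist_force: [0.3, 0.6, -0.1]
finger_gap: 0.586
grasp_force: 0.0
```

```bash
python3 - <<'E'
from h import *
s=monitor.get_state(); print(s["position"].round(1),s["wrist_force"].round(1))
h=np.array([.05,.99875]);l=np.array([-h[1],h[0]]);o=np.array([550.7,146])+105*h
c=get_calibration("wrist"); w=capture("wrist")[:,:,::-1].copy()
def dots(im,n,c):
    for a,b,z in [(80,57,83),(80,-57,83),(-80,-57,83),(-80,57,83),(-105,56,147),(-105,-56,147)]:
        p=proj(n,[*(o+h*a+l*b),z],c); cv2.circle(im,tuple(int(round(v)) for v in p),2,(0,0,255),-1)
dots(w,"wrist",c)
c=get_calibration("scene"); a=capture("scene")[:,:,::-1].copy(); dots(a,"scene",c)
cv2.imwrite("pics/f1.png",np.hstack([cv2.resize(w,(400,300)),cv2.resize(a[110:260,280:480],(400,300),interpolation=cv2.INTER_CUBIC)]))
E
```

```text
[551.8 145.8 224.2] [ 0.3  0.6 -0.1]
```

View pics/f1.png

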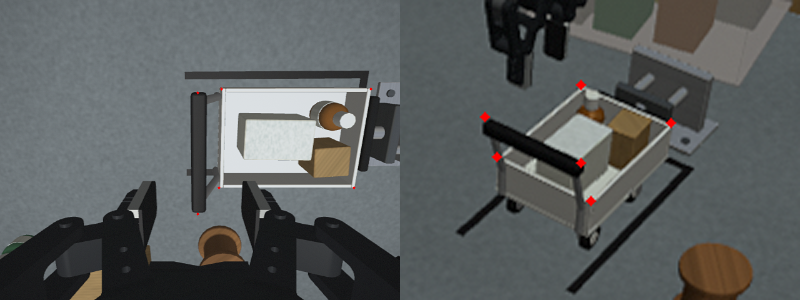

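The caddy stands at the gripped pose with its nose on the plate. The dots sit on the bar and rim in both views, and the load is standing. I'll hand it in.

```bash
python3 -c "
from cell import bot
print(bot.close_job())"
```

```text
the job is handed in; nothing more can be done
None
```

I handed the job in with the caddy parked straight and centred in the bay, nose against the stop and load standing. I estimate the stop was pressed at about 7.5 N. The hand-in returned no verdict. Contact, the press force and the castor angles at rest are inferred from wrist-force readings and camera views, not read directly.

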